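# Load the filter slide and draw a sample stroke

## Task

Take the clean filter slide (green grip, white disc) from the rack, slide it into the slot of the sampler's filter head until it is fully home, without dropping it in, and let go of it. Only then draw the pump's piston straight up by its black knob, without forcing it sideways, until the whole green band on the rod shows above the barrel while the red band below it stays hidden in the bore, and finish holding the knob there: do not let go. Leave the used slide (black grip, dark disc) in the rack and the other things on the bench where they are.

Things in the scene. Friction and masses are not known exactly. Their poses are not given: they have to be found in the camera images.
- clean_slide: Clean filter slide: rigid blue slab 8 (x) x 60 (y) x 100 (z) mm, 0.07 to 0.14 kg, upright in one of the rack's two pockets, white disc on both faces, green grip over its top 26 mm. Origin: centre of its lower end; z up its length, x across its thickness. It goes into the slot either way round.
- used_slide: The used filter slide: same slab (8 x 60 x 100 mm, same origin and axes) with dark disc and black grip, in the rack's other place. Stays there.
- rack: White storage rack, fixed to the bench, 40 (x) x 176 (y) x 32 (z) mm on a grey foot 56 x 190 x 4 mm, with two open-topped pockets in line along y, centred 42 mm either side of its centre. A pocket is 11 x 63 mm and 26 mm deep (floor 6 mm above the bench), so a slide stands 74 mm out of it. Origin: centre of the underside.
- sampler: The sampler, fixed: grey base plate 90 (x) x 215 (y) x 12 (z) mm; on it at y = +55 mm the black filter head (40 x 86 mm, top 68 mm above the bench) with a slot in its top, long along y; at y = -60 mm the upright aluminium pump barrel (46 mm diameter, dark collar of 52 mm at its top, 92 mm above the bench); a thin brass pipe joins them. Origin: centre of the underside, z up.
- slot_floor (a point): Centre of the slot's floor in the filter head, 12 mm above the bench, axes as the sampler's. The slot is 10 (x) x 62 (y) mm, 56 mm deep, with a small lead-in of about 3 mm at the mouth; a slide that is home has its lower end on this floor and stands 44 mm out of the head.
- bore_mouth (a point): Centre of the bore at the top of the pump barrel, 92 mm above the bench, axes as the sampler's. The bore is vertical, 17.5 mm in diameter and 80 mm deep.
- piston: The pump's piston: loose upright steel rod in the bore, 16 mm diameter, 105 mm long, 0.18 to 0.35 kg, black knob on top. Origin: centre of the rod's foot, z up; at the start the foot is on the bore's floor, 80 mm below the mouth. Green band 52 to 66 mm above the foot, red band 7 to 25 mm: green is wholly out when drawn 28 mm, red appears at 55 mm. It sinks back when released.
- piston_knob (a point): Centre of the piston's round black knob (32 mm diameter, 24 mm high), on the rod's axis, 114 mm above the rod's foot. At the start the knob's underside is 22 mm above the barrel.
- vial_6: Vial with red cap, 24 x 24 x 46 mm, standing at the front; origin centre of underside. Bystander.
- cassette_0: Round white filter cassette, blue cap, 41 x 41 x 40 mm; origin centre of underside. Bystander.
- cassette_1: Round white filter cassette, red cap, 41 x 41 x 40 mm; origin centre of underside. Bystander.
- weight_0: Cream check weight with knob, 26 x 26 x 30 mm; origin centre of underside. Bystander.
- box_1: Small brown and yellow carton, 51 x 62 x 34 mm; origin centre of underside. Bystander.

How it is judged:
On the way, in this order (a step that is already met when the one before it is completed fails the run):
1. the clean slide is fully home in the slot and let go (z of clean_slide in the frame of slot_floor between -0.004 and 0.004 m and horizontal distance between clean_slide and slot_floor below 0.004 m and angle between the z axis of clean_slide and the z axis of sampler, either way round below 0.08 rad and angle between the x axis of clean_slide and the x axis of sampler, either way round below 0.1 rad and contact force between the fingers and clean_slide below 0.1 N), for 0.2 s.
2. the piston is held drawn so that the green band is out and the red band is hidden (z of piston in the frame of bore_mouth between -0.052 and -0.023 m and horizontal distance between piston and bore_mouth below 0.006 m and angle between the z axis of piston and the z axis of sampler, either way round below 0.12 rad and contact force between the fingers and piston above 1.5 N and linear speed of piston below 0.02 m/s), for 0.2 s.
At the end, for the whole second after the job is handed in: Clean slide in the slot, lower end within 4 mm of floor and centre, upright, in line; piston held by the fingers (over 1.5 N), at rest, upright in its bore, drawn 28 to 57 mm (green band out, red hidden); used slide within 20 mm, bystanders within 30 mm of their starts (all of step 2 and z of clean_slide in the frame of slot_floor between -0.004 and 0.004 m and horizontal distance between clean_slide and slot_floor below 0.004 m and angle between the z axis of clean_slide and the z axis of sampler, either way round below 0.08 rad and angle between the x axis of clean_slide and the x axis of sampler, either way round below 0.1 rad and distance of used_slide from where it was at the start of the episode below 0.02 m and distance of each of vial_6, cassette_0, cassette_1, weight_0, box_1 from where it was at the start of the episode below 0.03 m); the arm keeps its last pose, push and grip.
It fails at once if the piston is drawn more than 15 mm before the clean slide is home (z of piston in the frame of bore_mouth above -0.065 m and not (z of clean_slide in the frame of slot_floor between -0.004 and 0.004 m and horizontal distance between clean_slide and slot_floor below 0.004 m and angle between the z axis of clean_slide and the z axis of sampler, either way round below 0.08 rad and angle between the x axis of clean_slide and the x axis of sampler, either way round below 0.1 rad)).
It fails at once if the piston is drawn so far that the red band comes out (over 60 mm) (z of piston in the frame of bore_mouth above -0.02 m).
It fails at once if the piston is forced against its bore (over 45 N) (contact force between piston and sampler above 45 N).
It fails at once if the slide is dropped into the slot (faster than 0.35 m/s in it) (horizontal distance between clean_slide and slot_floor below 0.008 m and z of clean_slide in the frame of slot_floor below 0.054 m and linear speed of clean_slide above 0.35 m/s).
It fails at once if the used slide is moved over 20 mm or a bystander over 30 mm (distance of used_slide from where it was at the start of the episode above 0.02 m or distance of any of vial_6, cassette_0, cassette_1, weight_0, box_1 from where it was at the start of the episode above 0.03 m).
It also fails if it takes over 54 s, if anything falls off the work surface, if the arm or the gripper's body presses on something with over 40 N, if the wrist force passes 120 N, or if a joint passes its speed limit or range.

## Robot

A 6-joint arm with a two-finger parallel gripper is mounted at the origin on a cart in front of the work surface, level with it; the furniture and walls round the work are solid. World frame = base frame: x ahead of the robot, y to its left, z up, the work surface at z = 0. Lengths are in m, angles in rad, forces in N, time in s.
With the tool pointing down it reaches from about 0.375 to 0.975 m from the base axis. Payload 3.8 kg.
Tool frame: the origin (TCP) lies midway between the tips of the shut fingers; the grasp point (between the pads) lies 19 mm behind it; z points along the fingers, y is the line along which they close (so a half turn about z gives the same grasp; the last joint's range is limited). The gripper opens to 88 mm and grips with 3 to 60 N. Pads are 18 mm wide; open, the fingers measure 123 mm over their backs; the gripper's body (75 mm by 187 mm) begins 45 mm behind the grasp point.
Start: joints at [-1.385, 0.264, 1.604, -0, 1.274, -0.037], TCP at [0.149, -0.658, 0.239] pointing down, gripper open.
Joint ranges: [-2.63, 2.63], [-0.94, 2.18], [0.31, 2.57], [-1.31, 4.45], [0, 2.66], [-2.55, 2.55]. Speed limits (rad/s): [2.57, 2.57, 3.14, 3.14, 3.14, 3.14].

## Interface

Orientations are given as a rotation vector (axis times angle).
In Python, from bench import readout, read_camera, order, models gives the robot as it stands. The module is installed in compiled form; this text tells all that it offers.
- The arm moves only by the tool move_arm, never from a script. Its argument "targets" is a list of rows, each a list of 7 numbers: the turn, a rotation vector about the tool's x, y, z in degrees, then the shift along the tool's x, y, z in cm, then the closure, from 0 (fully open) to 1 (shut). A call has 1 to 8 rows; each row shifts and turns the commanded pose from where the row before left it, along the tool's axes as they then stand; what a row does not reach is not made up. A row lasts 1/10 s, in which the tool goes at most 50 mm and 8.59 degrees, less where a joint would pass 70% of its speed; a pose out of reach is approached as far as the arm can. A call is refused whole if a number of a shift passes 5 or a number of a turn 8.59, either way. A call with a gripper value outside its range is refused whole. The fingers move at their own pace and stop on an object; "force" is the grip in N (left out, the last holds). Time passes only in rows, so rows that do not move let the fingers close. It gives the time, the measured TCP pose, the force, the opening and the grip force at its end, in the units of the state.
- readout.read_state(): the state, without advancing time (a new reading comes with each control period).
- read_camera(name): name is "scene" or "top"; returns a dict with "color" (400x640x3 uint8, red, green, blue), "fx", "fy", "cx", "cy" (pixels), "rvec" (rotation vector, rad) and "tvec" (3), from world to camera coordinates, as OpenCV has them. Camera axes: x right, y down, z forward; pixel columns grow to the right and rows downward; lengths in m; the calibration is good to about 2 mm. A picture is of the moment at which its call begins. There is no depth.
- order.finish_job(): hands the job in; it is judged then, once.
Trained networks look in the newest picture that a camera, given by its name, has taken for a name from the list of things; names that differ only in an ending like _2 or _b are one class to them, and where a whole thing is asked for, a point or a joint stands for the part that bears it (a point fixed in the world has none). Each returns a list of dicts, best first, with "conf" (0 to 1); they miss things now and then, are a little off and sometimes report something else, mostly with a low value. They report only what shows in the picture. A call takes as long as a camera call.
- models.find_in(camera, query): "box" ([left, top, right, bottom] in pixels, round what is visible of it).
The state is a dict: "t": time; "joint_positions": joint angles; "joint_velocities": joint speeds; "joint_efforts": joint torques, N m; "tool_pos": TCP position; "eef_rot": TCP orientation; "wrist_force": force on the tool from outside, world axes, zero at the start; "wrist_torque": the same for the moment, N m; "width": opening from 0.0 (shut) to 1.0 (fully open); "grasp_force": force on a finger pad.
Only numpy, scipy, OpenCV 4.12 (cv2) and the standard library are available. Lean on these libraries where they do the work, as an engineer would, in place of code of your own. Each camera call takes 0.05 s, during which the arm holds its last target. There are 200 camera calls.

## Working session

There is one attempt and no reset: what is moved stays moved. The work goes in short steps, Python scripts to look and compute and a tool call to move; the robot and the scene stay as the last step left them, time stands still between calls to the robot, and variables do not carry over. Pictures are saved under pics/ and viewed, at most 10 in all, crops included, and the job is handed in when it is done.

Besides the shell and the picture viewer there is one more tool, called after ">>>" as name(argument=value, ...), one argument or row to a line, values as JSON. move_arm: Moves the arm, as the interface text tells. Its arguments: {"type":"object","properties":{"targets":{"type":"array"},"force":{"type":"number"}},"required":["targets"]}

```bash
mkdir -p pics; cat > h.py <<'E'
import numpy as np, cv2
from bench import readout, read_camera, order, models
def cam(n):
    c=read_camera(n); K=np.array([[c['fx'],0,c['cx']],[0,c['fy'],c['cy']],[0,0,1]]); R=cv2.Rodrigues(np.array(c['rvec'],float))[0]
    return c['color'],K,R,np.array(c['tvec'],float)
def back(K,R,t,uv,z):
    d=R.T@np.linalg.inv(K)@np.array([uv[0],uv[1],1.]); o=-R.T@t
    return o+d*(z-o[2])/d[2]
def proj(K,R,t,P):
    P=np.atleast_2d(P)
    return cv2.projectPoints(P,cv2.Rodrigues(R)[0],t,K,None)[0].reshape(-1,2)
E
python3 - <<'E'
from h import *
for n in ('scene','top'):
    im,K,R,t=cam(n); cv2.imwrite(f'pics/{n}0.png',im[:,:,::-1])
    print(n,K[0,0],'campos',-R.T@t,'fwd',R[2])
    for q in ('clean_slide','used_slide','rack','sampler','piston','piston_knob'):
        print(q,[(np.round(d['box'],1).tolist(),round(d['conf'],2)) for d in models.find_in(n,q)[:3]])
print(readout.read_state())
E
```

```text
scene 451.0595994691997 campos [-0.04276623  0.79176183  1.03688405] fwd [ 0.43136336 -0.58134582 -0.6899005 ]
clean_slide [([272.5, 226.2, 284.4, 262.3], 0.85), ([175.1, 290.1, 201.9, 316.3], 0.4), ([238.4, 225.5, 254.3, 238.4], 0.19)]
used_slide [([249.1, 242.0, 295.1, 301.4], 0.68), ([253.6, 243.8, 271.9, 279.8], 0.55)]
rack [([248.1, 239.5, 297.1, 300.0], 0.74), ([317.2, 168.8, 381.0, 227.1], 0.68)]
sampler [([319.1, 170.1, 381.1, 225.3], 0.9)]
piston []
piston_knob [([359.8, 162.6, 369.8, 173.3], 0.47)]
top 398.59461100736524 campos [0.36367394 0.03222383 1.42383715] fwd [ 0.13264158  0.00878424 -0.99112514]
clean_slide []
used_slide []
rack [([242.3, 191.5, 298.0, 209.7], 0.94)]
sampler [([343.1, 192.0, 399.8, 225.5], 0.79)]
piston []
piston_knob [([387.9, 204.9, 395.1, 211.9], 0.67)]
{'t': 0.7, 'joint_positions': array([-1.38492681e+00,  2.63869857e-01,  1.60391726e+00,  1.23912355e-05,
        1.27371595e+00, -3.69192211e-02]), 'joint_velocities': array([-1.05469476e-04,  5.33415115e-04,  8.16672619e-04, -7.78316510e-05,
        3.71641783e-04, -1.91309731e-04]), 'joint_efforts': array([ 3.11035401e-04, -5.01837051e+01, -3.57152331e+01,  7.28041073e-02,
        1.81036501e-02, -1.50877003e-05]), 'tool_pos': array([ 0.14913683, -0.65835122,  0.23877082]), 'eef_rot': array([3.12203397e+00, 3.49216936e-01, 2.90304576e-05]), 'wrist_force': array([ 0.54676587, -0.28100049,  0.83109882]), 'wrist_torque': array([-0.00234615,  0.00452737,  0.01922529]), 'grasp_force': 0.0, 'width': 1.000144404359781}
```

```bash
python3 - <<'E'
import cv2,numpy as np
a=cv2.imread('pics/scene0.png')[150:320,220:400]; b=cv2.imread('pics/top0.png')[175:245,230:420]
a=cv2.resize(a,None,fx=3.5,fy=3.5,interpolation=2); b=cv2.resize(b,None,fx=4.2,fy=4.2,interpolation=2)
cv2.imwrite('pics/a1.png',a);cv2.imwrite('pics/b1.png',b)
E
```

```text
(no output)
```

View pics/a1.png

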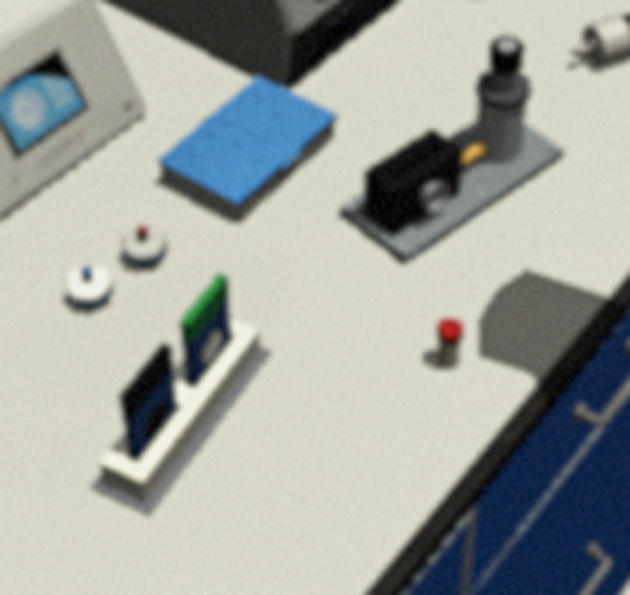

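View pics/b1.png

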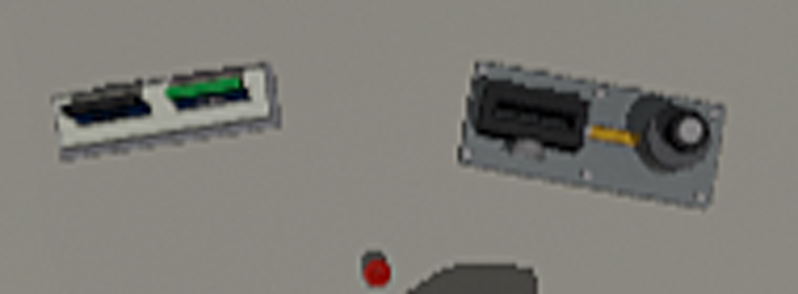

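View pics/scene0.png

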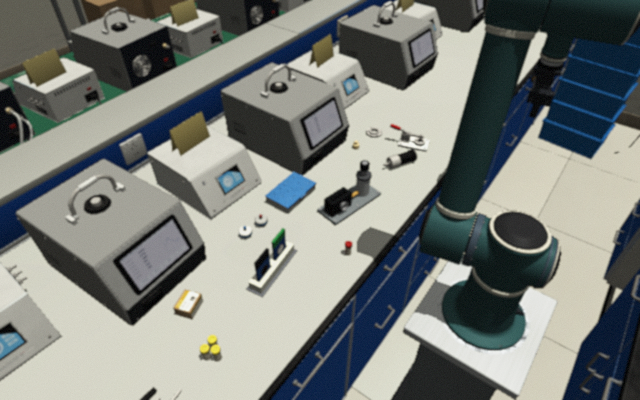

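The head and barrel stand front-right, and the green slide is in the rack's sampler-side pocket, nearer the sampler. In the top view the green grip is at about (280,196) and the knob at about (393,206). Next I fit the poses by edge alignment in both cameras.

```bash
cat > fit.py <<'E'
from h import *
from scipy.optimize import differential_evolution
def rect(cx,cy,z,a,b,skip=()):
    c=[(cx-a/2,cy-b/2),(cx+a/2,cy-b/2),(cx+a/2,cy+b/2),(cx-a/2,cy+b/2)]
    return np.vstack([np.linspace((*c[i],z),(*c[(i+1)%4],z),40,endpoint=False) for i in range(4)])
def circ(cx,cy,z,r):
    a=np.linspace(0,2*np.pi,80,endpoint=False); return np.c_[cx+r*np.cos(a),cy+r*np.sin(a),0*a+z]
samp=np.vstack([rect(0,0,.012,.09,.215),rect(0,.055,.068,.04,.086),circ(0,-.06,.092,.026),circ(0,-.06,.138,.016)])
rack=np.vstack([rect(0,0,.032,.04,.176)]*2+[rect(0,0,.004,.056,.19)])
def place(m,p):
    c,s=np.cos(p[2]),np.sin(p[2]); return m@np.array([[c,s,0],[-s,c,0],[0,0,1]])+[p[0],p[1],0]
def views(names=('scene','top'),n=6):
    V={}
    for nm in names:
        ims=[]
        for _ in range(n): im,K,R,t=cam(nm); ims.append(im)
        m=np.mean(ims,0).astype(np.float32)
        g=sum(np.hypot(cv2.Sobel(m[:,:,k],-1,1,0),cv2.Sobel(m[:,:,k],-1,0,1)) for k in range(3))
        V[nm]=(m,np.minimum(g,250).astype(np.float32),K,R,t)
    return V
def score(V,m,p):
    s=0;P=place(m,p)
    for im,g,K,R,t in V.values():
        q=proj(K,R,t,P).astype(np.float32); s+=cv2.remap(g,q[:,0].copy(),q[:,1].copy(),1).mean()
    return s
def fit(V,m,p0,d=(.02,.02,.12)):
    r=differential_evolution(lambda p:-score(V,m,p),[(a-b,a+b) for a,b in zip(p0,d)],seed=0,popsize=20,tol=1e-7)
    return r.x,-r.fun
E
python3 - <<'E'
from fit import *
V=views()
m,g,K,R,t=V['top']
f=lambda x,y,z:back(K,R,t,((x+.5)/4.2-.5+230,(y+.5)/4.2-.5+175),z)
def init(c,z):
    c=[f(*q,z) for q in c]; ctr=np.mean(c,0); a=(c[0]+c[3]-c[1]-c[2]) # left minus right = +y
    return [ctr[0],ctr[1],np.arctan2(-a[0],a[1])]
ps=init([(477,63),(722,103),(708,208),(462,162)],.012); pr=init([(55,95),(270,65),(275,115),(60,150)],.032)
print(ps,pr)
for nm,mod,p in(('samp',samp,ps),('rack',rack,pr)):
    x,s=fit(V,mod,p); print(nm,x.round(4),s)
    for n in V:
        x1,s1=fit({n:V[n]},mod,p); print('  ',n,x1.round(4),s1)
    if nm=='samp': xs=x
    else: xr=x
np.save('p.npy',[xs,xr])
out=[]
for n,(u0,v0,w,h,sc) in {'scene':(240,155,150,150,3),'top':(235,180,175,55,4)}.items():
    m,g,K,R,t=V[n]; o=cv2.resize(m[v0:v0+h,u0:u0+w,::-1].astype(np.uint8),None,fx=sc,fy=sc,interpolation=2)
    for mod,x in((samp,xs),(rack,xr)):
        for u,v in proj(K,R,t,place(mod,x)): cv2.circle(o,(int((u-u0+.5)*sc),int((v-v0+.5)*sc)),0,(0,0,255),-1)
    o=cv2.copyMakeBorder(o,0,0,0,700-o.shape[1],0); out.append(o[:450])
o=np.vstack(out)[:600]; cv2.imwrite('pics/c1.png',np.vstack([out[0][:380],out[1]])[:600])
E
```

```text
[np.float64(0.5160736211491419), np.float64(-0.14316513623199492), np.float64(-0.19018383974324732)] [np.float64(0.5425932766104857), np.float64(0.21629936348610623), np.float64(0.13598890287037388)]
samp [ 0.5164 -0.1429 -0.2099] 449.58746337890625
   scene [ 0.5182 -0.1427 -0.1969] 220.1379852294922
   top [ 0.5159 -0.1425 -0.2144] 231.60569763183594
rack [0.5425 0.2174 0.1311] 475.35662841796875
   scene [0.5424 0.2179 0.1282] 233.33160400390625
   top [0.5434 0.2174 0.1195] 242.2201385498047
```

View pics/c1.png

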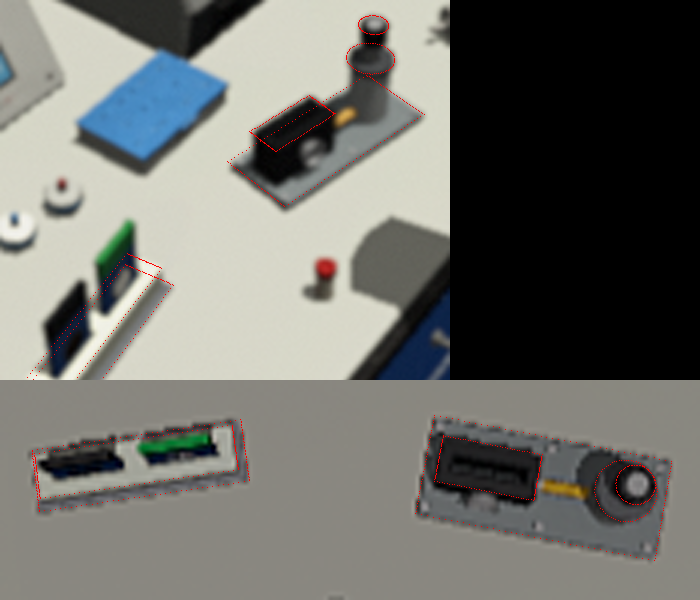

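>>> move_arm(
  targets=[
    [0,0,-4.03,4.77,-0.78,0,0],
    [0,0,-4.03,4.77,-0.78,0,0],
    [0,0,-4.03,4.77,-0.78,0,0],
    [0,0,-4.03,4.77,-0.78,0,0],
    [0,0,-4.03,4.77,-0.78,0,0],
    [0,0,-4.03,4.77,-0.78,0,0],
    [0,0,-4.03,4.77,-0.78,0,0],
    [0,0,-4.03,4.77,-0.78,0,0],
  ],
  force=20,
)

```text
t: 2.1
tool_pos: [0.4588, -0.4318, 0.2389]
eef_rot: [2.9, 1.206, 0.001]
wrist_force: [-0.4, -0.8, 0.4]
width: 0.997
grasp_force: 0.0
```

>>> move_arm(
  targets=[
    [0,0,-4.03,4.77,-0.78,0,0],
    [0,0,-4.03,4.77,-0.78,0,0],
    [0,0,-4.03,4.77,-0.78,0,0],
    [0,0,-4.03,4.77,-0.78,0,0],
    [0,0,-4.03,4.77,-0.78,0,0],
    [0,0,-4.03,4.77,-0.78,0,0],
    [0,0,-4.03,4.77,-0.78,0,0],
    [0,0,-4.03,4.77,-0.78,0,0],
  ],
)

```text
t: 2.9
tool_pos: [0.5983, -0.0764, 0.2389]
eef_rot: [2.451, 1.964, 0.001]
wrist_force: [0.4, -0.3, -0.6]
width: 1.004
grasp_force: 0.0
```

>>> move_arm(
  targets=[
    [0,0,-4.03,4.77,-0.78,0,0],
    [0,0,-4.03,4.77,-0.78,0,0],
    [0,0,-4.03,4.77,-0.78,0,0],
    [0,0,-4.03,4.77,-0.78,0,0],
    [0,0,-4.03,4.77,-0.78,0,0],
    [0,0,0,0,0,0,0],
    [0,0,0,0,0,0,0],
  ],
)

```text
t: 3.6
tool_pos: [0.5783, 0.1625, 0.2387]
eef_rot: [2.07, 2.362, -0.0]
wrist_force: [0.4, 0.1, -0.7]
width: 0.996
grasp_force: 0.0
```

```bash
cat > go.py <<'E'
from h import *
from scipy.spatial.transform import Rotation as Ro
def togo(x,y,z,ang,verbose=1):
    "remaining shift in tool axes (cm) and turn (deg) to TCP (x,y,z), tool down, tool y along world heading ang"
    s=readout.read_state(); R0=Ro.from_rotvec(s['eef_rot'])
    ty=np.array([np.cos(ang),np.sin(ang),0]); tz=np.array([0,0,-1.]); G=Ro.from_matrix(np.c_[np.cross(ty,tz),ty,tz])
    print('t',s['t'],'pos',s['tool_pos'].round(4),'F',s['wrist_force'].round(2),'w',round(s['width'],3),'g',round(s['grasp_force'],2))
    print('shift cm',(R0.inv().apply(np.array([x,y,z])-s['tool_pos'])*100).round(2),'turn deg',(R0.inv()*G).as_rotvec(degrees=True).round(2))
E
python3 -c "
from go import *
from fit import *
V=views(n=3)
mod=np.vstack([rect(0,0,.106,.008,.06),rect(0,0,.032,.008,.06)[40:80]])
print(fit({'top':V['top']},rect(0,0,.106,.008,.06),[.548,.1757,.128],(.008,.008,.06)),fit({'scene':V['scene']},rect(0,0,.106,.008,.06),[.548,.1757,.128],(.008,.008,.06)))
for n,(m,g,K,R,t) in V.items():
    k=(m[:,:,1]>1.5*m[:,:,0])&(m[:,:,1]>1.4*m[:,:,2])&(m[:,:,1]>60); v,u=np.nonzero(k[180:260,230:310]); print(n,len(u),u.mean()+230,v.mean()+180, back(K,R,t,(u.mean()+230,v.mean()+180),.1) if len(u) else 0)
togo(.548,.1757,.074,.128)"
```

```text
(array([0.55599278, 0.17302031, 0.17198691]), np.float64(228.25619506835938)) (array([0.5499137 , 0.18061527, 0.12920255]), np.float64(249.5571746826172))
scene 21 276.95238095238096 236.23809523809524 [0.54982455 0.17738923 0.1       ]
top 0 nan nan 0
t 3.9 pos [0.579  0.16   0.2387] F [-0.21 -0.06 -0.6 ] w 1.001 g 0.0
shift cm [ 1.95 -2.87 16.47] turn deg [ 0.    0.01 -0.07]<string>:8: RuntimeWarning: Mean of empty slice.
  ret = ret.dtype.type(ret / rcount)
```

>>> move_arm(
  targets=[
    [0,0,0,1.95,-2.87,0,0],
    [0,0,0,0,0,4,0],
    [0,0,0,0,0,4,0],
    [0,0,0,0,0,4,0],
    [0,0,0,0,0,3,0],
    [0,0,0,0,0,1.45,0],
    [0,0,0,0,0,0,0],
  ],
)

```text
t: 4.6
tool_pos: [0.546, 0.1758, 0.0719]
eef_rot: [-2.073, -2.357, 0.006]
wrist_force: [0.5, 0.8, -0.1]
width: 1.0
grasp_force: 0.0
```

>>> move_arm(
  targets=[
    [0,0,0,0,0,0,0.5],
    [0,0,0,0,0,0,0.7],
    [0,0,0,0,0,0,0.85],
    [0,0,0,0,0,0,1],
    [0,0,0,0,0,0,1],
    [0,0,0,0,0,0,1],
    [0,0,0,0,0,0,1],
    [0,0,0,0,0,0,1],
  ],
  force=20,
)

```text
t: 5.4
tool_pos: [0.5475, 0.1771, 0.0742]
eef_rot: [-2.073, -2.36, 0.0]
wrist_force: [0.3, 0.3, 0.6]
width: 0.294
grasp_force: 0.0
```

```bash
python3 -c "
from go import *
togo(.548,.1757,.074,.128)"
```

```text
t 5.4 pos [0.5475 0.1771 0.0742] F [0.27 0.26 0.55] w 0.294 g 0.0
shift cm [-0.14  0.03  0.02] turn deg [-0.01  0.    0.06]
```

>>> move_arm(
  targets=[
    [0,0,0,-0.1,0,0,1],
    [0,0,0,0,0,0,1],
    [0,0,0,0,0,0,1],
    [0,0,0,0,0,0,1],
    [0,0,0,0,0,0,1],
  ],
  force=20,
)

```text
t: 5.9
tool_pos: [0.5477, 0.176, 0.0741]
eef_rot: [-2.074, -2.36, 0.0]
wrist_force: [-0.0, -0.2, -0.2]
width: 0.09
grasp_force: 20.0
```

>>> move_arm(
  targets=[
    [0,0,0,0,0,-1,1],
    [0,0,0,0,0,-2,1],
    [0,0,0,0,0,-3,1],
    [0,0,0,0,0,-3,1],
    [0,0,0,0,0,-1,1],
    [0,0,0,0,0,0,1],
  ],
)

```text
t: 6.5
tool_pos: [0.5491, 0.1765, 0.1766]
eef_rot: [2.072, 2.358, 0.006]
wrist_force: [-0.1, 0.0, -2.0]
width: 0.086
grasp_force: 20.0
```

```bash
python3 -c "
from go import *
togo(.5278,-.0891,.16,-.205)"
```

```text
t 6.5 pos [0.5491 0.1765 0.1766] F [-0.1   0.02 -2.  ] w 0.086 g 19.97
shift cm [-26.07  -5.54   1.62] turn deg [ 0.24 -0.08 19.14]
```

>>> move_arm(
  targets=[
    [0,0,2.73,-3.83,-0.16,0,1],
    [0,0,2.73,-3.83,-0.16,0,1],
    [0,0,2.73,-3.83,-0.16,0,1],
    [0,0,2.73,-3.83,-0.16,0,1],
    [0,0,2.73,-3.83,-0.16,0,1],
    [0,0,2.73,-3.83,-0.16,0,1],
    [0,0,2.73,-3.83,-0.16,0,1],
    [0,0,0,0,0,0,1],
  ],
)

```text
t: 7.3
tool_pos: [0.5306, -0.0941, 0.1719]
eef_rot: [-2.44, -1.976, 0.006]
wrist_force: [-0.5, 1.6, -1.1]
width: 0.087
grasp_force: 20.0
```

>>> move_arm(
  targets=[
    [0,0,0,0,0,0,1],
    [0,0,0,0,0,0,1],
    [0,0,0,0,0,0,1],
  ],
)

```text
t: 7.6
tool_pos: [0.5327, -0.0894, 0.1736]
eef_rot: [-2.434, -1.985, 0.001]
wrist_force: [0.8, -0.5, -1.2]
width: 0.095
grasp_force: 20.0
```

```bash
python3 - <<'E'
from go import *
togo(.5278,-.0891,.16,-.205)
im,K,R,t=cam('scene'); im2,K2,R2,t2=cam('top')
print(-R2.T@t2)
a=cv2.resize(im[130:250,270:400,::-1],None,fx=4,fy=4,interpolation=2); b=cv2.resize(im2[170:260,300:370,::-1],None,fx=4,fy=4,interpolation=2)
b=cv2.copyMakeBorder(b,0,480-b.shape[0],0,0,0); cv2.imwrite('pics/d1.png',np.hstack([a,b])[:, :800])
E
```

```text
t 7.6 pos [ 0.5327 -0.0894  0.1736] F [ 0.75 -0.49 -1.18] w 0.095 g 19.99
shift cm [-0.07 -0.49  1.36] turn deg [-0.06 -0.02  0.13]
[0.36367394 0.03222383 1.42383715]
```

View pics/d1.png

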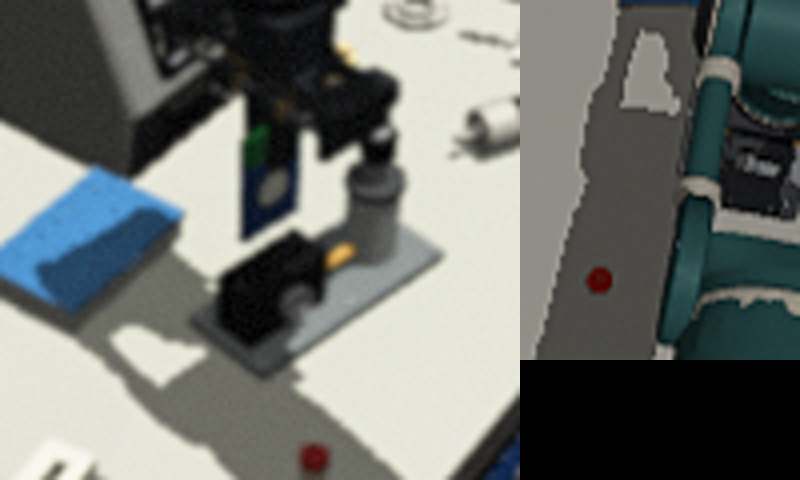

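The slide hangs upright about 35 mm above the head. Its lower corners are at full-image pixels of about (331,190) and (344,183). I compare these with the expected projection.

```bash
python3 - <<'E'
from fit import *
V=views(('scene',),4); m,g,K,R,t=V['scene']
s=readout.read_state(); p=s['tool_pos']; zb=p[2]-.068
mod=np.vstack([np.linspace((-.004,a,0.0),(-.004,a,.07),40) for a in(-.03,.03)]+[np.linspace((-.004,-.03,0),(-.004,.03,0),40)]*2)
yaw=-.205
print('expected corners',proj(K,R,t,place(np.array([[-.004,-.03,zb],[-.004,.03,zb]]),[p[0],p[1],yaw])).round(1))
c,sn=np.cos(yaw),np.sin(yaw)
best=[]
for dy in np.arange(-.006,.0061,.0005):
  for dz in np.arange(-.006,.0061,.001):
    best.append((score(V,mod+[0,0,zb+dz],[p[0]-sn*dy,p[1]+c*dy,yaw]),round(dy,4),round(dz,4)))
print(sorted(best)[::-1][:6])
E
```

```text
expected corners [[344.1 181.9]
 [330.1 190.6]]
[(np.float32(250.0), np.float64(0.0055), np.float64(0.006)), (np.float32(250.0), np.float64(0.0045), np.float64(0.006)), (np.float32(250.0), np.float64(0.0045), np.float64(0.005)), (np.float32(250.0), np.float64(0.0045), np.float64(0.004)), (np.float32(250.0), np.float64(0.0045), np.float64(0.003)), (np.float32(250.0), np.float64(0.0045), np.float64(0.002))]
```

>>> move_arm(
  targets=[
    [0,0,0.13,-0.07,-0.49,0,1],
    [0,0,0,0,0,1.5,1],
    [0,0,0,0,0,1.5,1],
    [0,0,0,0,0,0,1],
    [0,0,0,0,0,0,1],
    [0,0,0,0,0,0,1],
  ],
)

```text
t: 8.5
tool_pos: [0.5281, -0.0904, 0.1441]
eef_rot: [-2.439, -1.98, 0.0]
wrist_force: [0.4, -0.1, -2.4]
width: 0.09
grasp_force: 20.0
```

```bash
python3 - <<'E'
from go import *
togo(.5278,-.0891,.08,-.205)
E
```

```text
t 8.5 pos [ 0.5281 -0.0904  0.1441] F [ 0.4  -0.06 -2.38] w 0.09 g 19.99
shift cm [ 0.12 -0.05  6.41] turn deg [-0.  -0.  -0.1]
```

>>> move_arm(
  targets=[
    [0,0,-0.1,0.1,-0.03,0,1],
    [0,0,0,0,0,0.4,1],
    [0,0,0,0,0,0.4,1],
    [0,0,0,0,0,0.3,1],
    [0,0,0,0,0,0.2,1],
    [0,0,0,0,0,0,1],
  ],
)

```text
t: 9.1
tool_pos: [0.5275, -0.0895, 0.1307]
eef_rot: [-2.437, -1.983, 0.001]
wrist_force: [-0.1, -1.9, -2.1]
width: 0.087
grasp_force: 20.0
```

>>> move_arm(
  targets=[
    [0,0,0,0,0,0.3,1],
    [0,0,0,0,0,0.3,1],
    [0,0,0,0,0,0.3,1],
    [0,0,0,0,0,0,1],
    [0,0,0,0,0,0,1],
  ],
)

```text
t: 9.6
tool_pos: [0.5275, -0.0893, 0.1216]
eef_rot: [-2.437, -1.982, 0.001]
wrist_force: [-0.2, -2.7, -2.9]
width: 0.088
grasp_force: 20.0
```

>>> move_arm(
  targets=[
    [0,0,0,-0.08,0,0.3,1],
    [0,0,0,0,0,0.7,1],
    [0,0,0,0,0,0.7,1],
    [0,0,0,0,0,0.7,1],
    [0,0,0,0,0,0,1],
  ],
)

```text
t: 10.1
tool_pos: [0.5273, -0.0898, 0.0968]
eef_rot: [-2.436, -1.982, 0.001]
wrist_force: [1.4, -1.0, -2.7]
width: 0.088
grasp_force: 20.0
```

>>> move_arm(
  targets=[
    [0,0,0,0,0,0.6,1],
    [0,0,0,0,0,0.6,1],
    [0,0,0,0,0,0.3,1],
    [0,0,0,0,0,0.1,1],
    [0,0,0,0,0,0,1],
    [0,0,0,0,0,0,1],
  ],
)

```text
t: 10.7
tool_pos: [0.5276, -0.09, 0.0822]
eef_rot: [-2.437, -1.982, 0.0]
wrist_force: [0.1, -0.5, -0.6]
width: 0.092
grasp_force: 20.0
```

>>> move_arm(
  targets=[
    [0,0,0,0,0,0.15,1],
    [0,0,0,0,0,0.1,1],
    [0,0,0,0,0,0.1,1],
    [0,0,0,0,0,0,1],
    [0,0,0,0,0,0,1],
  ],
)

```text
t: 11.2
tool_pos: [0.5282, -0.0901, 0.08]
eef_rot: [2.437, 1.982, 0.001]
wrist_force: [-1.8, 0.6, 6.1]
width: 0.087
grasp_force: 20.0
```

>>> move_arm(
  targets=[
    [0,0,0,0,0,0,0.8],
    [0,0,0,0,0,0,0.6],
    [0,0,0,0,0,0,0.4],
    [0,0,0,0,0,0,0.35],
    [0,0,0,0,0,0,0.35],
    [0,0,0,0,0,0,0.35],
    [0,0,0,0,0,0,0.35],
    [0,0,0,0,0,0,0.35],
  ],
)

```text
t: 12.0
tool_pos: [0.5277, -0.09, 0.0787]
eef_rot: [-2.437, -1.982, 0.0]
wrist_force: [0.5, -0.9, 0.0]
width: 0.648
grasp_force: 0.0
```

>>> move_arm(
  targets=[
    [0,0,0,0,0,-1,0.35],
    [0,0,0,0,0,-3,0.2],
    [0,0,0,0,0,-4,0],
    [0,0,0,0,0,-4,0],
    [0,0,0,0,0,0,0],
    [0,0,0,0,0,0,0],
  ],
)

```text
t: 12.6
tool_pos: [0.5288, -0.0903, 0.2009]
eef_rot: [2.435, 1.981, 0.004]
wrist_force: [-0.4, 0.6, 0.3]
width: 0.998
grasp_force: 0.0
```

```bash
python3 - <<'E'
from go import *
im,K,R,t=cam('scene')
p=np.load('p.npy')[0]; c,s=np.cos(-.205),np.sin(-.205)
k=(p[0]+s*.06,p[1]-c*.06); print('knob',k)
togo(*k,.22,-.205); togo(*k,.107,-.205)
a=np.ascontiguousarray(cv2.resize(im[140:240,290:400,::-1],None,fx=5,fy=5,interpolation=2))
q=[(x,y,z) for z in(.112,) for x in(-.004,.004) for y in(.025,.085)]
P=np.array([(p[0]+c*x-s*y,p[1]+s*x+c*y,z) for x,y,z in q])
for u,v in proj(K,R,t,P): cv2.circle(a,(int((u-290+.5)*5),int((v-140+.5)*5)),2,(0,0,255),-1)
cv2.imwrite('pics/e1.png',a)
E
```

```text
knob (np.float64(0.504173445625824), np.float64(-0.20163682303847488))
t 12.65 pos [ 0.5275 -0.09    0.199 ] F [-1.39  0.09 -0.75] w 1.0 g 0.0
shift cm [-11.41  -0.02  -2.1 ] turn deg [ 0.03 -0.    0.  ]
t 12.65 pos [ 0.5275 -0.09    0.199 ] F [-1.39  0.09 -0.75] w 1.0 g 0.0
shift cm [-11.41  -0.02   9.2 ] turn deg [ 0.03 -0.    0.  ]
```

View pics/e1.png

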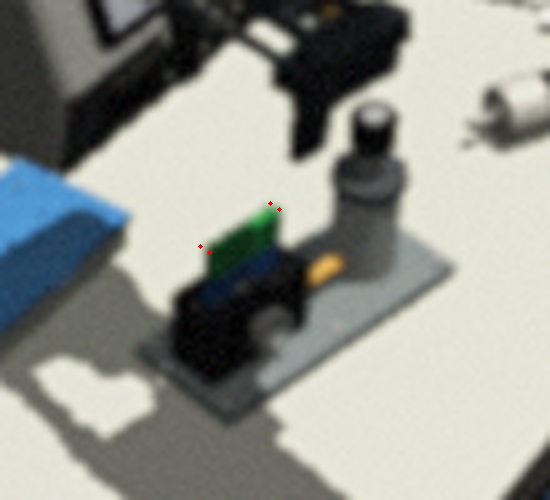

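The green grip stands at the projected corners (crop (207,250) to (278,208)), so the slide is home. On to the knob.

>>> move_arm(
  targets=[
    [0,0,0,-4,0,0,0],
    [0,0,0,-4,0,0,0],
    [0,0,0,-3.45,0,0,0],
    [0,0,0,0,0,0,0],
    [0,0,0,0,0,3,0],
    [0,0,0,0,0,3.5,0],
    [0,0,0,0,0,2.5,0],
    [0,0,0,0,0,0,0.2],
  ],
  force=10,
)

```text
t: 13.45
tool_pos: [0.4999, -0.1994, 0.1029]
eef_rot: [-2.429, -1.976, 0.008]
wrist_force: [-0.2, 1.6, 0.3]
width: 0.934
grasp_force: 0.0
```

>>> move_arm(
  targets=[
    [0,0,0,0,0,0,0.4],
    [0,0,0,0,0,0,0.45],
    [0,0,0,0,0,0,0.5],
    [0,0,0,0,0,0,0.5],
  ],
)

```text
t: 13.85
tool_pos: [0.5054, -0.2025, 0.1102]
eef_rot: [2.435, 1.981, 0.002]
wrist_force: [0.1, -0.1, 0.1]
width: 0.57
grasp_force: 0.0
```

```bash
python3 - <<'E'
from go import *
togo(.5042,-.2020,.108,-.205)
E
```

```text
t 13.85 pos [ 0.5054 -0.2025  0.1102] F [ 0.06 -0.13  0.07] w 0.57 g 0.0
shift cm [ 0.02 -0.13  0.22] turn deg [0.15 0.03 0.01]
```

>>> move_arm(
  targets=[
    [0,0,0,0,-0.05,0.1,0.6],
    [0,0,0,0,0,0,0.65],
    [0,0,0,0,0,0,0.7],
    [0,0,0,0,0,0,0.8],
    [0,0,0,0,0,0,1],
    [0,0,0,0,0,0,1],
    [0,0,0,0,0,0,1],
  ],
  force=12,
)

```text
t: 14.55
tool_pos: [0.5043, -0.2022, 0.108]
eef_rot: [2.437, 1.982, 0.001]
wrist_force: [1.2, 0.5, 2.4]
width: 0.36
grasp_force: 12.0
```

>>> move_arm(
  targets=[
    [0,0,0,0,0,0,1],
    [0,0,0,0,0,-0.3,1],
    [0,0,0,0,0,-0.5,1],
    [0,0,0,0,0,-0.5,1],
    [0,0,0,0,0,-0.3,1],
    [0,0,0,0,0,0,1],
  ],
  force=20,
)

```text
t: 15.15
tool_pos: [0.5039, -0.2021, 0.1244]
eef_rot: [2.437, 1.982, 0.0]
wrist_force: [2.7, -0.7, -0.4]
width: 0.35
grasp_force: 20.0
```

>>> move_arm(
  targets=[
    [0,0,0,0,0,-0.5,1],
    [0,0,0,0,0,-0.5,1],
    [0,0,0,0,0,-0.5,1],
    [0,0,0,0,0,-0.5,1],
    [0,0,0,0,0,-0.4,1],
    [0,0,0,0,0,0,1],
    [0,0,0,0,0,0,1],
    [0,0,0,0,0,0,1],
  ],
)

```text
t: 15.95
tool_pos: [0.5037, -0.202, 0.1477]
eef_rot: [-2.437, -1.982, 0.0]
wrist_force: [1.3, -0.3, -1.8]
width: 0.354
grasp_force: 20.0
```

```bash
python3 - <<'E'
from go import *
togo(.5042,-.2020,.148,-.205)
im,K,R,t=cam('scene')
a=np.ascontiguousarray(cv2.resize(im[130:220,310:400,::-1],None,fx=6,fy=6,interpolation=2))
cv2.imwrite('pics/f1.png',a)
E
```

```text
t 15.95 pos [ 0.5037 -0.202   0.1477] F [ 1.31 -0.25 -1.76] w 0.354 g 20.02
shift cm [ 0.01  0.05 -0.03] turn deg [-0.02 -0.   -0.  ]
```

View pics/f1.png

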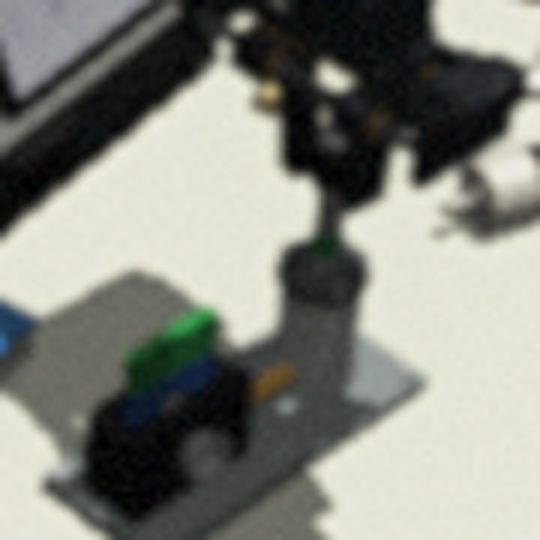

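The green band shows just above the collar, at crop (325,243). I check the draw numerically.

```bash
python3 - <<'E'
from h import *
im,K,R,t=cam('scene')
f=lambda z:((proj(K,R,t,[.504,-.202,z])[0]-[310,130]+.5)*6).round()
print('mouth',f(.092))
for d in(.025,.03,.035,.04): print(d,f(.012+d+.052),f(.012+d+.066))
a=np.mean([cam('scene')[0] for _ in range(6)],0)
u=int(310+325/6)
for v in range(158,178): print(v,(v+.5-130)*6,[a[v,x].round().astype(int).tolist() for x in(u-1,u,u+1)])
E
```

```text
mouth [321. 266.]
0.025 [321. 271.] [323. 251.]
0.03 [322. 263.] [323. 243.]
0.035 [322. 256.] [324. 236.]
0.04 [323. 249.] [325. 229.]
158 171.0 [[7, 8, 6], [9, 10, 10], [8, 10, 10]]
159 177.0 [[18, 18, 16], [5, 3, 5], [7, 7, 7]]
160 183.0 [[48, 49, 45], [14, 16, 14], [9, 9, 10]]
161 189.0 [[86, 86, 79], [32, 32, 30], [20, 21, 20]]
162 195.0 [[112, 111, 103], [50, 51, 49], [36, 35, 35]]
163 201.0 [[116, 116, 106], [55, 57, 54], [43, 42, 42]]
164 207.0 [[109, 109, 100], [53, 54, 51], [47, 46, 46]]
165 213.0 [[102, 102, 95], [50, 52, 50], [48, 48, 47]]
166 219.0 [[90, 91, 85], [50, 48, 49], [53, 53, 52]]
167 225.0 [[81, 83, 76], [47, 48, 47], [56, 54, 52]]
168 231.0 [[67, 72, 64], [42, 45, 42], [52, 54, 50]]
169 237.0 [[47, 61, 48], [32, 45, 34], [40, 54, 42]]
170 243.0 [[24, 47, 28], [20, 44, 25], [26, 47, 30]]
171 249.0 [[16, 42, 21], [17, 44, 22], [21, 45, 26]]
172 255.0 [[27, 44, 30], [30, 48, 31], [29, 45, 33]]
173 261.0 [[43, 49, 44], [44, 50, 43], [41, 47, 42]]
174 267.0 [[49, 49, 49], [51, 52, 50], [47, 48, 47]]
175 273.0 [[48, 50, 48], [48, 49, 48], [45, 45, 45]]
176 279.0 [[40, 41, 40], [42, 43, 42], [41, 42, 41]]
177 285.0 [[39, 39, 38], [40, 42, 42], [41, 42, 42]]
```

Green spans crop rows 236–257, which is a draw of about 35–40 mm and well within 28–57 mm. Handing in.

```bash
python3 -c "
from h import *
s=readout.read_state(); print(s['tool_pos'],s['grasp_force'],s['t']); print(order.finish_job())"
```

```text
[ 0.50378107 -0.2020175   0.14759334] 20.019014105200768 16.35
the job is handed in; nothing more can be done
None
```

The job is handed in: the clean slide is home in the slot and let go, and the piston is held by its knob, drawn about 40 mm with the green band out (arm and camera readings; no verdict came back).

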